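# Scrub both faces of a sharpening stone and put it back to dry

## Robot

A 7-joint arm with a two-finger parallel gripper is mounted at the origin on a cart in front of the work surface, level with it; the furniture and walls round the work are solid. World frame = base frame: x ahead of the robot, y to its left, z up, the work surface at z = 0. Lengths are in mm, angles in rad, forces in N, time in s.
With the tool pointing down it reaches from about 400 to 875 mm from the base axis. Payload 4.4 kg.
Tool frame: the origin (TCP) lies between the finger pads; the fingertips stand 17 mm ahead of it and the grasp point (between the pads) lies 2 mm behind it; z points along the fingers, y is the line along which they close (so a half turn about z gives the same grasp; the last joint's range is limited). The gripper opens to 85 mm and grips with 20 to 120 N. Pads are 22 mm wide; open, the fingers measure 114 mm over their backs; the gripper's body (76 mm by 85 mm) begins 54 mm behind the grasp point. The pads swing forward as they close: fully open they stand 13 mm farther back than shut.
Start: joints at [1.164, 0.628, 0.038, 1.517, -0.027, 0.996, -0.02], TCP at [217.284, -612.622, 248.313] pointing down, gripper open.
Joint ranges: [-3.06, 3.06], [-0.37, 2.12], [-1.25, 1.32], [0.18, 2.47], [-1.1, 4.24], [0.23, 1.98], [-2.94, 2.94]. Speed limits (rad/s): [2.57, 2.57, 3.14, 3.14, 3.14, 3.14, 3.14].

## Interface

Orientations are given as [roll, pitch, yaw] about the fixed x, y, z axes, in that order (R = Rz(yaw) Ry(pitch) Rx(roll)).
In Python, from cell import sensors, get_image, ctrl gives the robot as it stands.
- The arm moves only by the tool send_rows, never from a script. Its argument "series" is a list of rows, each a list of 3 entries, a list of its own where there are three numbers: the finger opening in mm, from 0 to 85.4, then the shift along the world's x, y, z in units of 60 mm (1.0 is 60 mm), then the turn, a rotation vector about the world's x, y, z in units of 5 degrees (1.0 is 5 degrees). A call has 1 to 8 rows; each row shifts and turns the commanded pose from where the row before left it; what a row does not reach is not made up. A row lasts 1/8 s, in which the tool goes at most 62.5 mm and 10.7 degrees, less where a joint would pass 70% of its speed; a pose out of reach is approached as far as the arm can. A call is refused whole if a number of a shift passes 1 or a number of a turn 1, either way. A call with a gripper value outside its range is refused whole. The fingers move at their own pace and stop on an object; the grip force is fixed at half the most. Time passes only in rows, so rows that do not move let the fingers close. It gives the time, the measured TCP pose, the force, the opening and the grip force at its end, in the units of the state.
- sensors.read_state(): the state, without advancing time (a new reading comes with each control period).
- get_image(name): name is "scene" or "top"; returns a dict with "img" (400x640x3 uint8, red, green, blue), "depth" (400x640 float32, mm along the optical axis (not along the pixel's ray), 0 where there is no reading), "vfov" (degrees; the focal length in pixels is half the picture's height over the tangent of half this angle, whatever the lens; pixels are square), "cx", "cy" (the principal point, pixels), "k1" (the pictures are not rectified: a ray, as slopes to the right and down, at radius r is drawn at 1 + k1 r^2 times it, then the intrinsics apply), "world_to_cam" (4x4, takes a point from world to camera coordinates). Camera axes: x right, y down, z forward; pixel columns grow to the right and rows downward; lengths in mm; the calibration is good to about 2 mm. A picture is of the moment at which its call begins.
- ctrl.finish_job(): hands the job in; it is judged then, once.
The state is a dict: "clock": time; "qpos": joint angles; "qd": joint speeds; "tau": joint torques, N m; "eef_pos": TCP position; "tool_rot": TCP orientation; "force": force on the tool from outside, world axes, zero at the start; "torque": the same for the moment, N m; "width": finger opening in mm; "gripper_force": force on a finger pad.
Only numpy, scipy, OpenCV 4.12 (cv2) and the standard library are available. Lean on these libraries where they do the work, as an engineer would, in place of code of your own. Each camera call takes 0.05 s, during which the arm holds its last target. There are 200 camera calls.

## Task

Lift the lid of the wooden case right open until it rests on its stop, take out the sharpening stone and, keeping it on edge, draw its dark face along the spring-backed green pad, pressing the pad in some 6 mm all the way from the stone's red end to its plain end. Then turn the stone round and scrub the pale face the same way, again from the red end to the plain end. Lower the stone gently, on edge, back into its slot in the case (either way round) and leave the lid open so that it dries; do not disturb the spice jar or the mug.

Things in the scene. Friction and masses are not known exactly. Their poses are not given: they have to be found in the camera images.
- case: Wooden case, fixed to the worktop. Tray 100 (x) x 186 (y) x 22 mm high, with a hinged box lid; 76 mm high in all when shut. Origin: centre of the underside; -x is its front (side of the brass tab), +x the hinge side, z up. The stone stands in it under the lid.
- lid (a joint): Hinge of the lid, rad: 0 shut, grows as the front rises, 1.85 open on its stop. The axis runs along the case's y through point lid_hinge. The lid is a hollow wooden box (100 deep, 186 long, 54 mm high, 5 mm walls, 0.14 kg); past about 1.1 rad it falls open by itself, and slowly. Open, it reaches up to 150 mm above the worktop and 85 mm behind the hinge.
- lid_tab (a point): Grip point of the brass tab that sticks out from the middle of the lid's front: a bar 35 mm long (along the case's x, this point 20 mm out from the lid's front), 16 mm wide (y) and 10 mm thick (z), 40 mm above the worktop when shut. Pinched from above across its 16 mm width, it turns between the finger pads as the lid rises. The point turns with the lid.
- lid_hinge (a point): Middle of the lid's hinge axis, at the rear top edge of the tray (50 mm behind the case's origin, 22 mm up). Turns with the lid.
- slot (a point): Centre of the floor of the stone's slot, 8 mm above the worktop; axes as the case's. The slot is 33 mm wide (x) and 162 mm long (y); its ribs are 12 mm high and the tray's rim stands 14 mm above this floor. The slot lies 14 mm in front of the case's centre line.
- stone: Combination sharpening stone, a block 140 (x) x 26 (y) x 60 mm (z), about 0.42 kg, loose, standing on its long edge in the slot. Origin: centre of the underside. +y face: dark grey; -y face: pale cream. The last 15 mm at the +x end are painted red; the -x end is plain. At the start its x axis lies along the case's y.
- scrubber: Fixed bent steel bracket on a weighted foot 75 x 80 x 10 mm (foot from 65 mm behind to 10 mm in front of the origin, along x) that carries the pad; the upright behind the pad is 56 mm wide (y) and its top is 40 mm above the worktop. Origin on the worktop; the pad faces its +x.
- pad (a joint): Slide of the green scrubbing pad, m: 0 free, grows as the pad is pushed back (towards the scrubber's -x), at most 0.014; spring of 0.4 N per mm.
- pad_face (a point): Centre of the pad's front face, 30 mm in front of the scrubber's origin when free, 25 mm above the worktop; moves with the pad; axes as the scrubber's (+x points out of the face). The face is 32 mm wide (y) and 24 mm high (13 to 37 mm above the worktop): fingers must stay above 42 mm here.
- spice_jar: Bystander: spice jar with a black cap, 41 mm across, 105 mm high; origin at its foot.
- mug: Bystander: white mug with a handle, 82 x 112 x 94 mm high; origin at its foot.
Mind the look-alikes: they are no part of the job. What is shaped like the scrubber but blue is not meant.

How it is judged (in metres and radians):
On the way, in this order (a step that is already met when the one before it is completed fails the run):
1. the lid is open on its stop (value of joint lid above 1.75 rad), for 0.2 s.
2. the red end of the stone's dark face presses the pad back (more than 2.5 mm), the stone on edge (x of pad_face in the frame of stone between 0.038 and 0.08 m and y of pad_face in the frame of stone between 0.009 and 0.017 m and value of joint pad above 0.0025 m and contact force between stone and pad above 0.3 N and angle between stone's own z axis and vertical below 0.35 rad), for 0.05 s.
3. the middle of the stone's dark face presses the pad back (more than 2.5 mm), the stone on edge (x of pad_face in the frame of stone between -0.02 and 0.02 m and y of pad_face in the frame of stone between 0.009 and 0.017 m and value of joint pad above 0.0025 m and contact force between stone and pad above 0.3 N and angle between stone's own z axis and vertical below 0.35 rad), for 0.05 s.
4. the plain end of the stone's dark face presses the pad back (more than 2.5 mm), the stone on edge (x of pad_face in the frame of stone between -0.08 and -0.038 m and y of pad_face in the frame of stone between 0.009 and 0.017 m and value of joint pad above 0.0025 m and contact force between stone and pad above 0.3 N and angle between stone's own z axis and vertical below 0.35 rad), for 0.05 s.
5. the red end of the stone's pale face presses the pad back (more than 2.5 mm), the stone on edge (x of pad_face in the frame of stone between 0.038 and 0.08 m and y of pad_face in the frame of stone between -0.017 and -0.009 m and value of joint pad above 0.0025 m and contact force between stone and pad above 0.3 N and angle between stone's own z axis and vertical below 0.35 rad), for 0.05 s.
6. the middle of the stone's pale face presses the pad back (more than 2.5 mm), the stone on edge (x of pad_face in the frame of stone between -0.02 and 0.02 m and y of pad_face in the frame of stone between -0.017 and -0.009 m and value of joint pad above 0.0025 m and contact force between stone and pad above 0.3 N and angle between stone's own z axis and vertical below 0.35 rad), for 0.05 s.
7. the plain end of the stone's pale face presses the pad back (more than 2.5 mm), the stone on edge (x of pad_face in the frame of stone between -0.08 and -0.038 m and y of pad_face in the frame of stone between -0.017 and -0.009 m and value of joint pad above 0.0025 m and contact force between stone and pad above 0.3 N and angle between stone's own z axis and vertical below 0.35 rad), for 0.05 s.
8. the stone, still held by the fingers, has been lowered into its slot (within 8 mm of the slot floor) (x of stone in the frame of slot between -0.006 and 0.006 m and y of stone in the frame of slot between -0.014 and 0.014 m and z of stone in the frame of slot between -0.004 and 0.008 m and angle between stone's own z axis and vertical below 0.12 rad and contact force between the fingers and stone above 0.5 N), for 0.05 s.
At the end, for the whole second after the job is handed in: The stone stands on edge in its slot, either way round (within 6 mm across, 14 mm along and 4 mm in height of the slot's centre, tilted less than 0.12 rad), at rest; the lid is open beyond 1.7 rad (x of stone in the frame of slot between -0.006 and 0.006 m and y of stone in the frame of slot between -0.014 and 0.014 m and z of stone in the frame of slot between -0.004 and 0.004 m and angle between stone's own z axis and vertical below 0.12 rad and value of joint lid above 1.7 rad and linear speed of stone below 0.02 m/s); the robot touches nothing.
It fails at once if the spice jar is pushed more than 30 mm or tipped (distance of spice_jar from where it was at the start of the episode above 0.03 m or angle between spice_jar's own z axis and vertical above 0.5 rad).
It fails at once if the mug is pushed more than 30 mm or tipped (distance of mug from where it was at the start of the episode above 0.03 m or angle between mug's own z axis and vertical above 0.5 rad).
It also fails if it takes over 72 s, if anything falls off the work surface, if the arm or the gripper's body presses on something with over 40 N, if the wrist force passes 120 N, or if a joint passes its speed limit or range.

## Working session

There is one attempt and no reset: what is moved stays moved. The work goes in short steps, Python scripts to look and compute and a tool call to move; the robot and the scene stay as the last step left them, time stands still between calls to the robot, and variables do not carry over. Pictures are saved under pics/ and viewed, at most 10 in all, crops included, and the job is handed in when it is done.

Besides the shell and the picture viewer there is one more tool, called after "Emit:" by a JSON object that holds its "fn" and its "kwargs". send_rows: Moves the arm, as the interface text tells. Its arguments: {"type":"object","properties":{"series":{"type":"array"}},"required":["series"]}

```bash
mkdir -p pics; cat > h.py <<'E'
import numpy as np, cv2
from cell import sensors, get_image, ctrl
def snap(name,fn=None):
    d=get_image(name)
    if fn: cv2.imwrite('pics/'+fn,cv2.cvtColor(d['img'],cv2.COLOR_RGB2BGR)); np.savez('pics/'+fn[:-4]+'.npz',**d)
    return d
def K(d):
    f=200/np.tan(np.radians(float(d['vfov']))/2); return np.array([[f,0,float(d['cx'])],[0,f,float(d['cy'])],[0,0,1]])
def ray(d,uv):
    p=cv2.undistortPoints(np.array(uv,float).reshape(-1,1,2),K(d),np.array([float(d['k1']),0,0,0]))[:,0]
    return np.c_[p,np.ones(len(p))]
def towld(d,pc):
    T=np.linalg.inv(d['world_to_cam']); return pc@T[:3,:3].T+T[:3,3]
def bydepth(d,uv):
    uv=np.array(uv,int).reshape(-1,2); return towld(d,ray(d,uv)*d['depth'][uv[:,1],uv[:,0]][:,None])
def atz(d,uv,z):
    r=ray(d,uv); T=np.linalg.inv(d['world_to_cam']); w=r@T[:3,:3].T; o=T[:3,3]
    return o+w*((z-o[2])/w[:,2])[:,None]
def cloud(d):
    v,u=np.mgrid[0:400,0:640]; uv=np.c_[u.ravel(),v.ravel()]; return bydepth(d,uv).reshape(400,640,3)
E
python3 - <<'E'
from h import *
print(sensors.read_state())
for n in('scene','top'):
    d=snap(n,n+'0.png'); print(n,d['vfov'],d['k1'],np.linalg.inv(d['world_to_cam'])[:3].round(2).tolist())
E
```

```text
{'clock': 0.0, 'qpos': array([ 1.16420933,  0.62932719,  0.03843396,  1.51837012, -0.02701248,
        0.99630732, -0.0199882 ]), 'qd': array([-0.00144115,  0.00062644,  0.00018994,  0.00060671,  0.00069797,
        0.00061384, -0.00093649]), 'tau': array([-6.95745930e-04, -5.63395393e+01,  1.22630272e+00, -1.93442899e+01,
        1.11056969e-02,  1.06009954e-02, -1.29961961e-05]), 'eef_pos': array([ 217.08499541, -612.04581149,  247.40051195]), 'tool_rot': array([-3.13969830e+00,  8.98384547e-06,  3.40798442e-01]), 'force': array([ 0.07206506, -0.47962817, -0.35205232]), 'torque': array([ 0.0006425 , -0.02529806,  0.01443024]), 'gripper_force': 0.0, 'width': 85.26529274149186}
scene 46.30124956855133 -0.1261658594400145 [[0.48, -0.61, 0.62, -555.29], [-0.87, -0.33, 0.35, -600.88], [-0.01, -0.72, -0.7, 1287.75]]
top 46.61354510841806 -0.12313941698231409 [[-0.41, -0.77, 0.5, -354.89], [-0.91, 0.34, -0.21, 430.86], [-0.01, -0.54, -0.84, 1578.08]]
```

View pics/scene0.png

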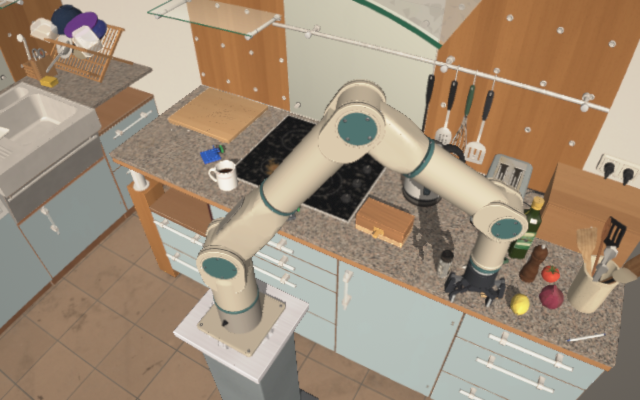

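View pics/top0.png

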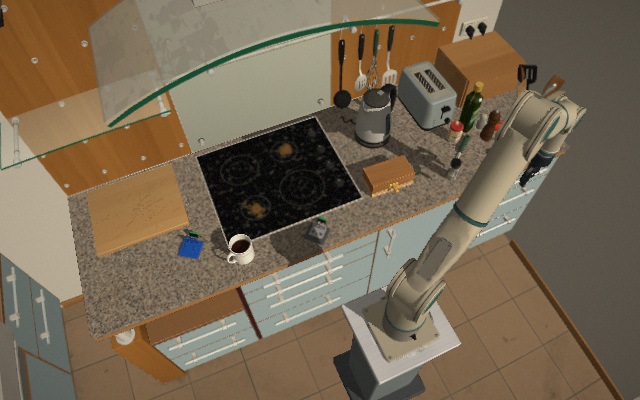

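The scene view shows the case at (385,220), the jar at (446,262) and the mug at (225,175). The top view shows the case at (388,175), a grey bracket with a green pad at (318,232), a blue look-alike at (190,246) and the mug at (240,247). The grey bracket fits the description of the scrubber, so I'll confirm it in an enlarged crop.

```bash
python3 - <<'E'
from h import *
im=cv2.imread('pics/top0.png'); cv2.imwrite('pics/c1.png',cv2.resize(im[145:255,290:425],None,fx=5.4,fy=5.4,interpolation=cv2.INTER_CUBIC))
d=dict(np.load('pics/top0.npz')); C=cloud(d)
print('blue',C[246,190],'jar',C[165:175,455:460].reshape(-1,3).round()[::12],'mug',C[235,238])
# case top: z ~76
m=np.zeros((400,640),bool); m[145:200,350:425]=1
Z=C[...,2]; t=m&(abs(Z-76)<4); p=C[t]; print('case top',t.sum(),cv2.minAreaRect(p[:,:2].astype(np.float32)),p[:,2].mean())
m[:]=0; m[212:250,300:335]=1
for lo,hi in((5,15),(15,33),(33,46)):
    t=m&(Z>lo)&(Z<hi); p=C[t]; print(lo,hi,t.sum(),cv2.minAreaRect(p[:,:2].astype(np.float32)),p.mean(0))
hsv=cv2.cvtColor(d['img'],cv2.COLOR_RGB2HSV)
g=m&(hsv[...,0]>45)&(hsv[...,0]<90)&(hsv[...,1]>90); p=C[g]; print('green',g.sum(),p.round(0).tolist()[:60])
E
```

```text
blue [591.88030818 588.4301883    9.12479687] jar [[ 455. -487.  102.]
 [ 449. -496.   91.]
 [ 456. -520.   55.]
 [ 444. -495.   63.]
 [ 464. -535.    2.]] mug [510.85332924 404.7286558   96.899746  ]
case top 641 ((555.9329833984375, -239.60951232910156), (186.8311309814453, 106.4154281616211), 86.47534942626953) 76.3219738642557
5 15 422 ((459.14971923828125, 114.68473052978516), (133.84658813476562, 164.49537658691406), 67.55709838867188) [465.07253101 123.14494531   9.45449096]
15 33 141 ((460.2906799316406, 127.46821594238281), (105.64921569824219, 94.74323272705078), 53.670570373535156) [458.04637493 115.29983489  21.14299693]
33 46 45 ((477.17193603515625, 98.54689025878906), (52.578269958496094, 45.641815185546875), 57.85148239135742) [475.86154121  97.30691543  38.32626645]
green 27 [[538.0, 112.0, 5.0], [526.0, 95.0, 11.0], [535.0, 117.0, 5.0], [492.0, 96.0, 41.0], [491.0, 93.0, 41.0], [488.0, 90.0, 42.0], [487.0, 86.0, 43.0], [485.0, 83.0, 42.0], [489.0, 98.0, 40.0], [488.0, 94.0, 39.0], [489.0, 89.0, 33.0], [485.0, 87.0, 38.0], [484.0, 83.0, 37.0], [478.0, 82.0, 45.0], [487.0, 95.0, 33.0], [481.0, 93.0, 41.0], [477.0, 90.0, 45.0], [480.0, 85.0, 36.0], [479.0, 81.0, 36.0], [481.0, 76.0, 29.0], [479.0, 73.0, 30.0], [486.0, 91.0, 25.0], [474.0, 83.0, 38.0], [475.0, 79.0, 32.0], [473.0, 75.0, 33.0], [471.0, 77.0, 30.0], [470.0, 77.0, 23.0]]
```

View pics/c1.png

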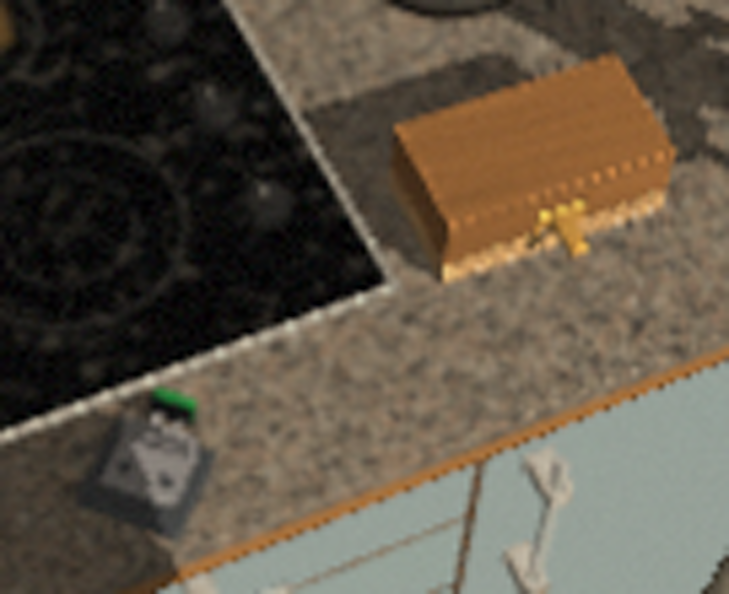

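The crop shows the case lid's top corners at crop (612,55), (672,155), (447,222) and (397,127), with the brass tab at (570,235). The scrubber is grey, with its green pad's top edge running from (155,390) to (195,412). The other candidate, at top (190,246), is blue and so not meant.

```bash
python3 - <<'E'
from h import *
d=dict(np.load('pics/top0.npz')); s=dict(np.load('pics/scene0.npz'))
c=lambda l:np.array(l)/5.4-.5+.5/5.4+[290,145]
r=lambda a:a.round(0).tolist()
q=atz(d,c([(612,55),(672,155),(447,222),(397,127)]),76); print('lid',r(q),q.mean(0),[np.linalg.norm(q[i]-q[i-1]) for i in range(4)],[np.degrees(np.arctan2(*(q[a]-q[b])[1::-1])) for a,b in((3,0),(2,1),(0,1),(3,2))])
print('tab end',r(atz(d,c([(577,245),(588,250),(565,253)]),45)), 'pad top',r(atz(d,c([(155,390),(195,412),(150,402),(196,399)]),37)))
print('foot',r(atz(d,c([(82,495),(172,540),(212,455),(115,420)]),10)))
# refined color cues
hsv=cv2.cvtColor(d['img'],cv2.COLOR_RGB2HSV); m=np.zeros((400,640),bool); m[205:250,300:335]=1
g=m&(hsv[...,0]>45)&(hsv[...,0]<90)&(hsv[...,1]>90); v,u=np.nonzero(g); print(list(zip(u,v)))
print(cv2.minAreaRect(atz(d,np.c_[u,v],37)[:,:2].astype(np.float32)))
C=cloud(s)
m=np.zeros((400,640),bool); m[185:250,345:420]=1; t=m&(abs(C[...,2]-76)<4); p=C[t]; R=cv2.minAreaRect(p[:,:2].astype(np.float32)); print('scene case',t.sum(),R,cv2.boxPoints(R))
hs=cv2.cvtColor(s['img'],cv2.COLOR_RGB2HSV)
im=cv2.cvtColor(s['img'],cv2.COLOR_RGB2BGR)
cv2.imwrite('pics/c2.png',cv2.resize(im[180:290,345:475],None,fx=5,fy=5,interpolation=cv2.INTER_CUBIC))
E
```

```text
lid [[602.0, -333.0, 76.0], [501.0, -328.0, 76.0], [516.0, -148.0, 76.0], [608.0, -153.0, 76.0]] [ 556.92873923 -240.4112207    76.        ] [np.float64(180.62221049822722), np.float64(100.91648430917245), np.float64(180.97271342669058), np.float64(92.00844285734114)] [np.float64(88.1080851849731), np.float64(85.28502293319384), np.float64(-3.083096749665304), np.float64(-3.2799636787556112)]
tab end [[476.0, -238.0, 45.0], [469.0, -243.0, 45.0], [474.0, -226.0, 45.0]] pad top [[495.0, 94.0, 37.0], [466.0, 75.0, 37.0], [487.0, 101.0, 37.0], [476.0, 70.0, 37.0]]
foot [[452.0, 170.0, 10.0], [393.0, 126.0, 10.0], [443.0, 73.0, 10.0], [498.0, 125.0, 10.0]]
[(np.int64(322), np.int64(205)), (np.int64(327), np.int64(205)), (np.int64(330), np.int64(205)), (np.int64(322), np.int64(207)), (np.int64(313), np.int64(208)), (np.int64(316), np.int64(208)), (np.int64(311), np.int64(209)), (np.int64(324), np.int64(209)), (np.int64(304), np.int64(211)), (np.int64(319), np.int64(211)), (np.int64(322), np.int64(211)), (np.int64(310), np.int64(214)), (np.int64(315), np.int64(214)), (np.int64(309), np.int
[... 387 characters left out ...]
219)), (np.int64(320), np.int64(219)), (np.int64(321), np.int64(219)), (np.int64(322), np.int64(219)), (np.int64(323), np.int64(219)), (np.int64(324), np.int64(219)), (np.int64(325), np.int64(219)), (np.int64(320), np.int64(220)), (np.int64(323), np.int64(220)), (np.int64(324), np.int64(220)), (np.int64(325), np.int64(220)), (np.int64(325), np.int64(221)), (np.int64(325), np.int64(222))]
((522.5078735351562, 91.2176742553711), (91.4266586303711, 79.23147583007812), 51.722145080566406)
scene case 895 ((620.50927734375, -244.208984375), (185.08114624023438, 241.4450225830078), 87.2471694946289) [[ 495.4816  -330.84476]
 [ 736.64795 -342.44077]
 [ 745.537   -157.57321]
 [ 504.3706  -145.9772 ]]
```

View pics/c2.png

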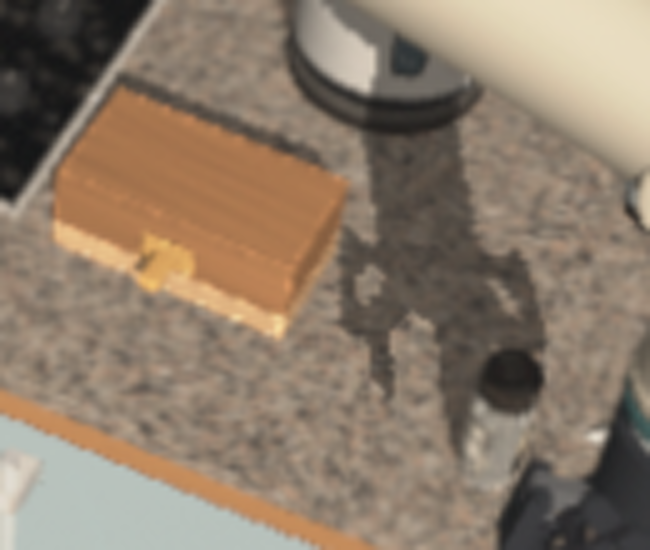

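The lid sits at about (556,-240) with yaw of -3.3°, which agrees between corners, cloud and sizes. That puts the tab near (486,-236,40). I'll move above the tab first.

Emit:
{"fn": "send_rows", "kwargs": {"series": [[60, [0.56, 0.784, -0.05], [0, 0, -0.57]], [60, [0.56, 0.784, -0.05], [0, 0, -0.57]], [60, [0.56, 0.784, -0.05], [0, 0, -0.57]], [60, [0.56, 0.784, -0.05], [0, 0, -0.57]], [60, [0.56, 0.784, -0.05], [0, 0, -0.57]], [60, [0.56, 0.784, -0.05], [0, 0, -0.57]], [60, [0.56, 0.784, -0.05], [0, 0, -0.57]], [60, [0.56, 0.784, -0.05], [0, 0, -0.57]]]}}

```text
clock: 1.1
eef_pos: [486.8, -234.6, 224.0]
tool_rot: [-3.142, 0.0, -0.059]
force: [-0.1, -0.8, 1.4]
width: 60.3
gripper_force: 0.0
```

```bash
python3 - <<'E'
from h import *
st=sensors.read_state(); print(st['clock'],st['eef_pos'],st['tool_rot'])
s=dict(np.load('pics/scene0.npz'))
c=lambda l:np.array(l)/5-.4+[345,180]
q=atz(s,c([(125,88),(345,183),(290,265),(58,178)]),76); print('lid',q.round(1).tolist(),q.mean(0),[np.linalg.norm(q[i]-q[i-1]) for i in range(4)])
print('tabend',atz(s,c([(155,287)]),38),'jar',atz(s,c([(512,370)]),105))
d=snap('scene','scene1.png'); t=snap('top','top1.png')
a=cv2.cvtColor(d['img'],cv2.COLOR_RGB2BGR)[175:305,220:440]; b=cv2.cvtColor(t['img'],cv2.COLOR_RGB2BGR)[200:255,285:340]
a=cv2.resize(a,None,fx=3.6,fy=3.6,interpolation=cv2.INTER_CUBIC)
cv2.imwrite('pics/c3.png',a)
cv2.imwrite('pics/c4.png',cv2.resize(b,None,fx=10.9,fy=10.9,interpolation=cv2.INTER_CUBIC))
E
```

```text
1.1 [ 486.8487804  -234.59393924  224.01662746] [-3.14155278e+00  2.87083980e-04 -5.88413841e-02]
lid [[607.8, -155.1, 76.0], [595.1, -333.6, 76.0], [503.9, -328.0, 76.0], [501.7, -151.5, 76.0]] [ 552.11769155 -242.05440868   76.        ] [np.float64(106.20045786278062), np.float64(178.99030713743397), np.float64(91.29188577959118), np.float64(176.58267485720458)]
tabend [[ 472.61635995 -243.3811787    38.        ]] jar [[ 463.04436671 -496.20658371  105.        ]]
```

View pics/c3.png

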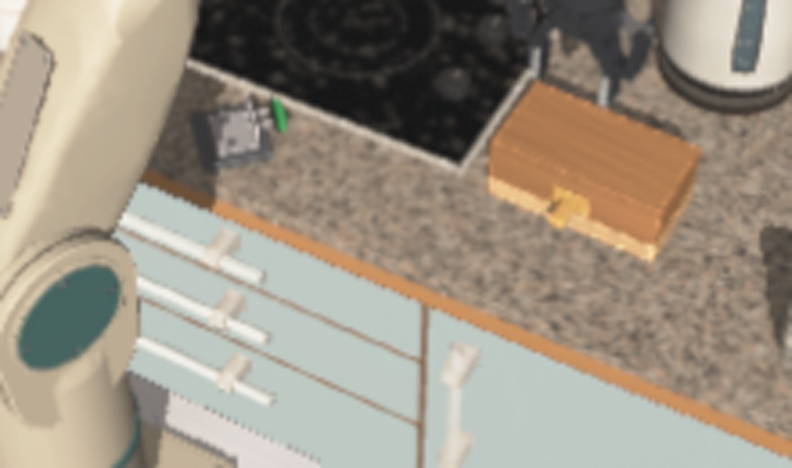

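View pics/c4.png

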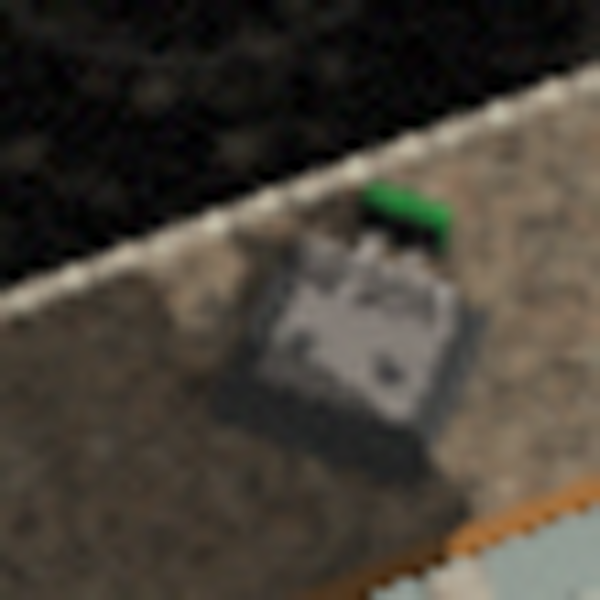

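The scrubber's foot is at c4 (212,410), (405,485), (488,318), with the pad's top edge running (372,182) to (452,215). In the scene crop its green face is at (279,115). The tab is below the open fingers, so I'm going down on it.

Emit:
{"fn": "send_rows", "kwargs": {"series": [[60, [-0.02, -0.06, -0.7], [0, 0, 0]], [60, [0, 0, -0.7], [0, 0, 0]], [60, [0, 0, -0.7], [0, 0, 0]], [60, [0, 0, -0.63], [0, 0, 0]], [60, [0, 0, -0.3], [0, 0, 0]], [0, [0, 0, 0], [0, 0, 0]], [0, [0, 0, 0], [0, 0, 0]], [0, [0, 0, 0], [0, 0, 0]]]}}

```text
clock: 2.2
eef_pos: [485.8, -239.1, 44.1]
tool_rot: [-3.141, -0.002, -0.055]
force: [0.4, 2.6, 2.0]
width: 14.3
gripper_force: 58.4
```

```bash
python3 - <<'E'
from h import *
from scipy.optimize import least_squares
st=sensors.read_state(); print(st['clock'],st['eef_pos'],st['width'],st['force'],st['gripper_force'])
D=dict(np.load('pics/top1.npz')); S=dict(np.load('pics/scene1.npz'))
def proj(d,P):
    w=np.array(d['world_to_cam']); R=w[:3,:3]; t=w[:3,3]
    return cv2.projectPoints(np.array(P,float),cv2.Rodrigues(R)[0],t,K(d),np.array([float(d['k1']),0,0,0]))[0][:,0]
def green(d,x0,x1,y0,y1):
    a=d['img'].astype(float); w=np.clip(a[...,1]-np.maximum(a[...,0],a[...,2])-25,0,None); m=np.zeros_like(w); m[y0:y1,x0:x1]=1; w=w*m
    v,u=np.mgrid[0:400,0:640]; return np.array([(w*u).sum(),(w*v).sum()])/w.sum(),(w>0).sum()
gt,n1=green(D,314,330,213,224); gs,n2=green(S,290,303,198,214); print(gt,n1,gs,n2)
c4=lambda l:np.array(l)/10.9-.5+.5/10.9+[285,200]
def pose(p,P):
    c,s=np.cos(p[2]),np.sin(p[2]); P=np.array(P,float); return np.c_[p[0]+c*P[:,0]-s*P[:,1],p[1]+s*P[:,0]+c*P[:,1],P[:,2]]
ft=c4([(212,410),(405,485),(488,318),(372,182),(452,215)]); FP=[(-65,40,3),(-65,-40,0),(10,-40,6),(30,16,37),(30,-16,37)]
def vis(d,p):  # centroid of the visible pad: hull raster
    P=[(x,y,z) for x in(22,30) for y in(-16,16) for z in(13,37)]; q=proj(d,pose(p,P)); h=cv2.convexHull(q.astype(np.float32)); m=cv2.moments(h); return np.array([m['m10'],m['m01']])/m['m00']
def res(p):
    a=proj(D,pose(p,FP))-ft
    return np.r_[a.ravel()]
for th in(-.9,):
    r=least_squares(res,[465,105,th]); print('corners',r.x,np.degrees(r.x[2]),r.fun.reshape(-1,2).round(1).tolist())
    p=r.x; print('scene pad pred',vis(S,p),'top pred',vis(D,p))
E
```

```text
2.2 [ 485.83879934 -239.0848697    44.0931492 ] 14.330209017982071 [0.43862868 2.58775104 1.97201649] 58.403942584991455
[322.20842105 218.40421053] 19 [297.42301943 206.73692078] 25
corners [467.3849919  102.0563934   -0.83463432] -47.821024247283695 [[-1.0, 0.3], [0.3, 1.2], [0.5, -0.0], [-0.0, -0.7], [0.2, -0.9]]
scene pad pred [297.88836046 205.72579711] top pred [322.05477381 219.36372829]
```

The tab is gripped (width 14 mm, force 58 N). I'm raising the lid along its arc.

Emit:
{"fn": "send_rows", "kwargs": {"series": [[0, [0.067, -0.004, 0.296], [0, 0, 0]], [0, [0.111, -0.006, 0.282], [0, 0, 0]], [0, [0.152, -0.009, 0.263], [0, 0, 0]], [0, [0.189, -0.011, 0.237], [0, 0, 0]]]}}

```text
clock: 2.7
eef_pos: [517.7, -240.4, 108.1]
tool_rot: [-3.141, -0.002, -0.055]
force: [7.6, -0.0, -13.1]
width: 14.5
gripper_force: 58.7
```

Emit:
{"fn": "send_rows", "kwargs": {"series": [[0, [0.223, -0.013, 0.206], [0, 0, 0]], [0, [0.251, -0.015, 0.17], [0, 0, 0]], [0, [0.273, -0.016, 0.131], [0, 0, 0]], [0, [0.29, -0.017, 0.088], [0, 0, 0]]]}}

```text
clock: 3.2
eef_pos: [575.9, -242.8, 142.5]
tool_rot: [-3.138, 0.006, -0.056]
force: [-1.8, 2.5, -10.2]
width: 14.2
gripper_force: 58.5
```

Emit:
{"fn": "send_rows", "kwargs": {"series": [[45, [0.05, 0, 0.04], [0, 0, 0]], [45, [0, 0, 0], [0, 0, 0]], [45, [0, 0, 0.3], [0, 0, 0]], [45, [-0.2, 0, 0.6], [0, 0, 0]], [45, [-0.5, 0, 0.4], [0, 0, 0]], [60, [-0.5, 0, 0], [0, 0, 0]], [60, [0, 0, 0], [0, 0, 0]], [60, [0, 0, 0], [0, 0, 0]]]}}

```text
clock: 4.2
eef_pos: [510.1, -245.7, 224.4]
tool_rot: [3.141, -0.002, -0.057]
force: [0.1, 0.5, -0.5]
width: 60.1
gripper_force: 0.0
```

```bash
python3 - <<'E'
from h import *
d=snap('scene','scene2.png'); t=snap('top','top2.png')
a=cv2.resize(cv2.cvtColor(t['img'],cv2.COLOR_RGB2BGR)[120:210,340:430],None,fx=6,fy=6,interpolation=cv2.INTER_CUBIC)
b=cv2.resize(cv2.cvtColor(d['img'],cv2.COLOR_RGB2BGR)[170:270,345:425],None,fx=5.4,fy=5.4,interpolation=cv2.INTER_CUBIC)[:540,:252]
b=cv2.resize(cv2.cvtColor(d['img'],cv2.COLOR_RGB2BGR)[175:255,350:420],None,fx=3.7,fy=3.7,interpolation=cv2.INTER_CUBIC)
o=np.zeros((540,540+b.shape[1],3),np.uint8); o[:,:540]=a; o[:b.shape[0],540:]=b; cv2.imwrite('pics/c5.png',o); print(b.shape)
E
```

```text
(296, 259, 3)
```

View pics/c5.png

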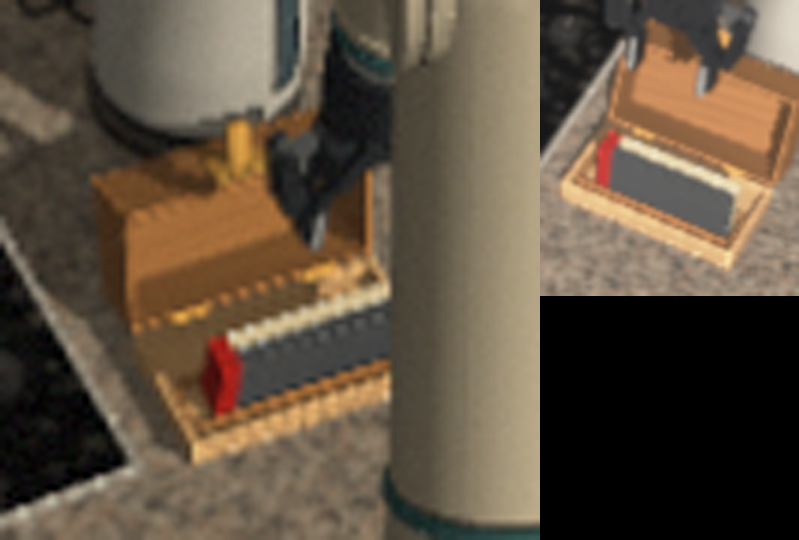

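The lid stands open. The stone has its red end at +y (crop 222,375) and its dark face toward the robot. I'm measuring its top now.

```bash
python3 - <<'E'
from h import *
d=dict(np.load('pics/scene2.npz')); t=dict(np.load('pics/top2.npz')); D1=dict(np.load('pics/top1.npz')); S1=dict(np.load('pics/scene1.npz'))
c=np.array([555.5,-241]); th=-.057; R=np.array([[np.cos(th),np.sin(th)],[-np.sin(th),np.cos(th)]])
for n,im in(('scene',d),('top',t)):
    C=cloud(im); L=(C[...,:2]-c)@R.T; Z=C[...,2]
    m=(abs(Z-68)<2.5)&(L[...,0]>-40)&(L[...,0]<12)&(abs(L[...,1])<90); p=L[m]
    print(n,m.sum(),np.percentile(p,[2,50,98],axis=0).round(1).tolist(),Z[m].mean())
    k=m; q=C[k][:,:2].astype(np.float32); print(cv2.minAreaRect(q))
    m=(Z>15)&(Z<60)&(L[...,0]>-40)&(L[...,0]<-20)&(abs(L[...,1])<65); print('dark face x',np.median(L[m],axis=0),m.sum())
    r=im['img'].astype(int); red=(r[...,0]>120)&(r[...,1]<60)&(r[...,2]<70)&(abs(L[...,0])<60)&(abs(L[...,1])<100)&(Z>0)&(Z<75); print('red',red.sum(),C[red].min(0).round(),C[red].max(0).round(),np.percentile(L[red],[5,95],axis=0).round(1).tolist())
C=cloud(d); L=(C[...,:2]-c)@R.T; m=(C[...,2]>60)&(C[...,2]<115)&(abs(L[...,1])<70)&(L[...,0]>40)&(L[...,0]<120); p=np.c_[L[m],C[m][:,2]]; print('lid pts',len(p),np.polyfit(p[:,2],p[:,0],1))
st=sensors.read_state(); print(st['clock'],st['eef_pos'])
E
```

```text
scene 133 [[-29.9, -71.8], [-15.4, -11.4], [-2.8, 60.7]] 67.79509183801365
((538.5890502929688, -245.3423614501953), (136.94308471679688, 29.01836395263672), 87.23651123046875)
dark face x [-27.07528288  -2.67556483] 322
red 1 [ 538. -181.   69.] [ 538. -181.   69.] [[-21.0, 58.5], [-21.0, 58.5]]
top 92 [[-27.1, -66.3], [-11.0, -0.2], [2.8, 64.0]] 67.8999572844907
((543.23095703125, -240.68443298339844), (136.99305725097656, 30.794971466064453), 89.20948028564453)
dark face x [-25.03385119   3.76669387] 200
red 38 [ 527. -190.   13.] [ 558. -176.   74.] [[-29.3, 50.2], [-7.1, 62.8]]
lid pts 244 [ -0.34858507 137.4406123 ]
4.3 [ 510.27960714 -245.31512592  223.62508251]
```

The stone's centre is at about (541,-242.5) with its top at z = 68, which matches the slot. I'm turning the gripper 90° above it.

Emit:
{"fn": "send_rows", "kwargs": {"series": [[60, [0.1, 0.01, 0], [0, 0, 1]], [60, [0.1, 0.01, 0], [0, 0, 1]], [60, [0.1, 0.01, 0], [0, 0, 1]], [60, [0.1, 0.01, 0], [0, 0, 1]], [60, [0.11, 0.007, 0], [0, 0, 1]], [60, [0, 0, 0], [0, 0, 1]], [60, [0, 0, 0], [0, 0, 1]], [60, [0, 0, 0], [0, 0, 1]]]}}

```text
clock: 5.3
eef_pos: [540.6, -242.4, 222.9]
tool_rot: [-3.141, -0.0, 0.644]
force: [0.7, 0.0, -0.2]
width: 60.2
gripper_force: 0.0
```

Emit:
{"fn": "send_rows", "kwargs": {"series": [[60, [0, 0, -0.2], [0, 0, 1]], [60, [0, 0, -0.2], [0, 0, 1]], [60, [0, 0, -0.2], [0, 0, 1]], [60, [0, 0, -0.2], [0, 0, 1]], [60, [0, 0, 0], [0, 0, 1]], [60, [0, 0, 0], [0, 0, 1]], [60, [0, 0, 0], [0, 0, 1]], [60, [0, 0, 0], [0, 0, 1]]]}}

```text
clock: 6.3
eef_pos: [540.6, -242.4, 174.9]
tool_rot: [3.142, -0.0, 1.342]
force: [1.1, -0.0, 0.5]
width: 60.0
gripper_force: 0.0
```

Emit:
{"fn": "send_rows", "kwargs": {"series": [[60, [0, 0, 0], [0, 0, 1]], [60, [0, 0, 0], [0, 0, 1]], [60, [0, 0, 0], [0, 0, 0]]]}}

```text
clock: 6.68
eef_pos: [540.4, -242.5, 174.9]
tool_rot: [3.142, -0.001, 1.513]
force: [-1.3, 0.2, 0.5]
width: 60.1
gripper_force: 0.0
```

```bash
python3 - <<'E'
from h import *
st=sensors.read_state(); print(st['clock'],st['eef_pos'],st['tool_rot'],st['qpos'],st['force'])
d=snap('scene','scene3.png'); t=snap('top','top3.png')
c=np.array([555.5,-243]); th=-.057; R=np.array([[np.cos(th),np.sin(th)],[-np.sin(th),np.cos(th)]])
C=cloud(d); L=(C[...,:2]-c)@R.T; Z=C[...,2]
for z0 in range(40,160,12):
    for lo,hi in((-80,-40),(20,80)):
        m=(abs(Z-z0)<6)&(L[...,0]>30)&(L[...,0]<180)&(L[...,1]>lo)&(L[...,1]<hi)
        if m.sum()>3: print(z0,lo,m.sum(),np.percentile(L[m][:,0],[10,50,90]).round())
E
```

```text
6.675 [ 540.36765635 -242.53719245  174.92492516] [ 3.14151961e+00 -5.90451282e-04  1.51271222e+00] [ 0.55836257  0.64677333 -0.29067056  1.75121783  0.24735697  0.77961845
  0.08822431] [-1.32863825  0.17017912  0.46310684]
40 -80 25 [102. 107. 114.]
40 20 25 [103. 108. 112.]
52 -80 28 [106. 112. 179.]
52 20 23 [107. 112. 116.]
64 -80 38 [112. 118. 178.]
64 20 7 [110. 113. 116.]
76 -80 26 [112. 173. 178.]
88 -80 15 [174. 177. 179.]
100 -80 34 [115. 153. 179.]
112 -80 72 [ 81. 100. 178.]
112 20 16 [ 79.  84. 109.]
124 -80 13 [ 74.  85. 179.]
```

The lid is on its stop: its inner face leans about 0.3 mm per mm of height, which fits 1.85 rad. I'm descending to grip the stone.

Emit:
{"fn": "send_rows", "kwargs": {"series": [[60, [0, 0, -0.6], [0, 0, 0]], [60, [0, 0, -0.6], [0, 0, 0]], [60, [0, 0, -0.5], [0, 0, 0]], [60, [0, 0, -0.2], [0, 0, 0]], [0, [0, 0, 0], [0, 0, 0]], [0, [0, 0, 0], [0, 0, 0]], [0, [0, 0, 0], [0, 0, 0]]]}}

```text
clock: 7.65
eef_pos: [541.0, -242.8, 62.6]
tool_rot: [3.139, 0.001, 1.514]
force: [0.9, 0.6, 1.5]
width: 24.9
gripper_force: 60.0
```

The stone is held. I'm lifting it and refining the scrubber pose with both cameras.

Emit:
{"fn": "send_rows", "kwargs": {"series": [[0, [0, 0, 0.2], [0, 0, 0]], [0, [0, 0, 0.4], [0, 0, 0]], [0, [0, 0, 0.5], [0, 0, 0]], [0, [0, 0, 0.5], [0, 0, 0]], [0, [0, 0, 0.4], [0, 0, 0]], [0, [0, 0, 0], [0, 0, 0]]]}}

```text
clock: 8.4
eef_pos: [540.8, -243.0, 183.5]
tool_rot: [3.138, 0.001, 1.513]
force: [1.2, -0.3, -4.6]
width: 25.0
gripper_force: 59.4
```

```bash
cat > fit.py <<'E'
from h import *
from scipy.optimize import least_squares
def proj(d,P):
    w=np.array(d['world_to_cam'])
    return cv2.projectPoints(np.array(P,float),cv2.Rodrigues(w[:3,:3])[0],w[:3,3],K(d),np.array([float(d['k1']),0,0,0]))[0][:,0]
def pose(p,P):
    c,s=np.cos(p[2]),np.sin(p[2]); P=np.array(P,float); return np.c_[p[0]+c*P[:,0]-s*P[:,1],p[1]+s*P[:,0]+c*P[:,1],P[:,2]]
def green(d,x0,x1,y0,y1):
    a=d['img'].astype(float); w=np.clip(a[...,1]-np.maximum(a[...,0],a[...,2])-25,0,None); m=np.zeros_like(w); m[y0:y1,x0:x1]=1; w=w*m
    v,u=np.mgrid[0:400,0:640]; return np.array([(w*u).sum(),(w*v).sum()])/w.sum()
def vis(d,p,dx=0):
    P=[(x-dx,y,z) for x in(22,30) for y in(-16,16) for z in(13,37)]; q=proj(d,pose(p,P)); m=cv2.moments(cv2.convexHull(q.astype(np.float32))); return np.array([m['m10'],m['m01']])/m['m00']
E
python3 - <<'E'
from fit import *
D=dict(np.load('pics/top1.npz')); S=dict(np.load('pics/scene1.npz'))
gt=green(D,314,330,213,224); gs=green(S,290,303,198,214)
ft=np.array([(212,410),(405,485),(488,318),(372,182),(452,215)])/10.9-.5+.5/10.9+[285,200]; FP=[(-65,40,3),(-65,-40,0),(10,-40,6),(30,16,37),(30,-16,37)]
fs=np.array([(193,116),(215,168),(270,155)])/3.6-.5+.5/3.6+[220,175]; GP=[(-65,40,5),(-65,-40,0),(10,-40,0)]
def res(p,a=1,b=1):
    return np.r_[a*(proj(D,pose(p,FP))-ft).ravel(),b*(proj(S,pose(p,GP))-fs).ravel(),2*a*(vis(D,p)-gt),2*b*(vis(S,p)-gs)]
for a,b in((1,1),(1,0),(0,1)):
    r=least_squares(res,[467,102,-.83],args=(a,b),loss='soft_l1'); print(a,b,r.x.round(2),np.degrees(r.x[2]),r.fun.reshape(-1,2).round(1).tolist())
C=cloud(D); w=C[...,2]
p=r.x
for y in(-100,-60,60,100):
    q=proj(D,pose([467,102,-.83],[(37,y,0)]))[0].astype(int); print(y,q,C[q[1],q[0]].round())
st=sensors.read_state(); print(st['eef_pos'],st['tool_rot'],st['width'],st['force'])
d=snap('scene'); t=snap('top')
hs=np.vstack([np.zeros((0,640,3),np.uint8)])
a=cv2.resize(cv2.cvtColor(t['img'],cv2.COLOR_RGB2BGR)[110:210,340:430],None,fx=4.4,fy=4.4); b=cv2.resize(cv2.cvtColor(d['img'],cv2.COLOR_RGB2BGR)[150:250,340:420],None,fx=4.4,fy=4.4); cv2.imwrite('pics/c6.png',np.hstack([a,b]))
E
```

```text
1 1 [467.3  102.04  -0.83] -47.60545445557154 [[-1.0, 0.3], [0.4, 1.2], [0.6, -0.0], [-0.0, -0.7], [0.2, -0.9], [-0.4, -0.7], [-3.0, 0.6], [1.4, 0.8], [-0.3, 1.9], [0.9, -2.0]]
1 0 [467.68 102.29  -0.84] -48.01229694366139 [[-1.2, 0.2], [0.1, 1.2], [0.5, -0.0], [-0.1, -0.7], [0.2, -0.9], [-0.0, -0.0], [-0.0, 0.0], [0.0, 0.0], [-0.4, 1.9], [0.0, -0.0]]
0 1 [467.   102.    -0.83] -47.55549699585833 [[-0.0, 0.0], [0.0, 0.0], [0.0, 0.0], [-0.0, -0.0], [0.0, -0.0], [-0.4, -0.6], [-3.0, 0.7], [1.4, 0.8], [-0.0, 0.0], [0.8, -1.9]]
-100 [346 229] [420.  10.   0.]
-60 [337 225] [452.  34.  -1.]
60 [309 215] [536. 117.   4.]
100 [300 211] [562. 144.  13.]
[ 540.75601482 -242.99318635  183.50329411] [3.1377471e+00 1.3903955e-03 1.5133211e+00] 24.984152991557643 [ 1.16746915 -0.27128045 -4.56270056]
```

View pics/c6.png

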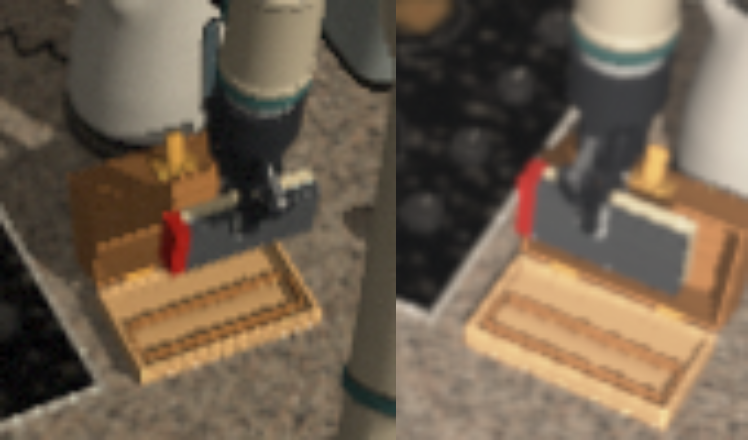

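The stone hangs level, with its red end at c6 (175,240) and its dark face toward the robot. I'm carrying it to the pad, turning -44.4°.

Emit:
{"fn": "send_rows", "kwargs": {"series": [[0, [-0.14, 0.505, 0], [0, 0, -0.987]], [0, [-0.14, 0.505, 0], [0, 0, -0.987]], [0, [-0.14, 0.505, 0], [0, 0, -0.987]], [0, [-0.14, 0.505, 0], [0, 0, -0.987]], [0, [-0.14, 0.505, 0], [0, 0, -0.987]], [0, [-0.14, 0.505, 0], [0, 0, -0.987]], [0, [-0.14, 0.505, 0], [0, 0, -0.987]], [0, [-0.14, 0.505, 0], [0, 0, -0.987]]]}}

```text
clock: 9.5
eef_pos: [471.3, 0.8, 180.2]
tool_rot: [-3.14, 0.002, 0.822]
force: [-0.1, -0.4, -3.6]
width: 25.2
gripper_force: 59.5
```

Emit:
{"fn": "send_rows", "kwargs": {"series": [[0, [-0.14, 0.505, 0], [0, 0, -0.987]], [0, [0, 0, -0.5], [0, 0, 0]], [0, [0, 0, -0.6], [0, 0, 0]], [0, [0, 0, -0.5], [0, 0, 0]], [0, [0, 0, -0.3], [0, 0, 0]], [0, [0, 0, 0], [0, 0, 0]], [0, [0, 0, 0], [0, 0, 0]]]}}

```text
clock: 10.38
eef_pos: [464.2, 30.2, 67.4]
tool_rot: [-3.141, 0.0, 0.739]
force: [0.3, -0.5, -3.7]
width: 24.8
gripper_force: 59.4
```

```bash
python3 - <<'E'
from fit import *
st=sensors.read_state(); print(st['clock'],st['eef_pos'],st['tool_rot'],st['force'],st['torque'],st['qpos'])
d=snap('scene','scene4.png'); t=snap('top','top4.png')
C=cloud(dict(np.load('pics/top0.npz'))); m=(C[...,0]>560)&(C[...,0]<640)&(C[...,1]>60)&(C[...,1]<180); print('hob z',np.median(C[m][:,2]))
a=cv2.resize(cv2.cvtColor(t['img'],cv2.COLOR_RGB2BGR)[195:260,290:365],None,fx=8,fy=8,interpolation=cv2.INTER_CUBIC); cv2.imwrite('pics/c7.png',a)
E
```

```text
10.375 [464.23095048  30.16877514  67.36921817] [-3.14148866e+00  1.81073675e-04  7.38526132e-01] [ 0.32234708 -0.51854252 -3.7310529 ] [ 0.04977505 -0.04641287  0.01420555] [-0.10374954  0.69118955 -0.03147947  2.16326532  0.07069696  0.2882702
 -1.02807065]
hob z 867.6278911356043
```

View pics/c7.png

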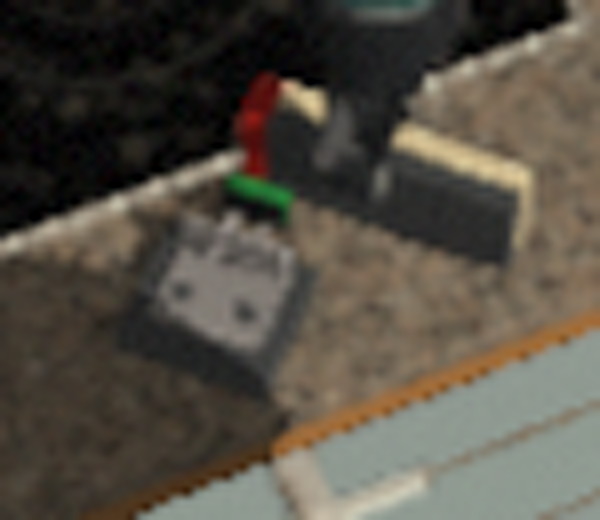

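The stone stands parallel in front of the grey scrubber's green pad, with its red end beside the pad at c7 (260,120). The pad itself is at (262,192). I'm pressing in 15 mm along the pad's normal.

Emit:
{"fn": "send_rows", "kwargs": {"series": [[0, [-0.084, 0.092, 0], [0, 0, 0]], [0, [-0.084, 0.093, 0], [0, 0, 0]], [0, [0, 0, 0], [0, 0, 0]], [0, [0, 0, 0], [0, 0, 0]]]}}

```text
clock: 10.98
eef_pos: [454.8, 40.9, 67.6]
tool_rot: [3.14, -0.001, 0.738]
force: [1.5, -1.9, -3.0]
width: 25.0
gripper_force: 59.7
```

```bash
cat > chk.py <<'E'
from fit import *
import sys
p0=np.array([467.3,102.0,np.radians(-47.7)]); ex=np.array([np.cos(p0[2]),np.sin(p0[2])]); ey=np.array([-ex[1],ex[0]])
st=sensors.read_state(); q=st['eef_pos'][:2]-p0[:2]
print('t',st['clock'],'eef',st['eef_pos'].round(1),'scr x,y',(q@ex).round(1),(q@ey).round(1),'z',st['eef_pos'][2].round(1),'yaw',st['tool_rot'].round(3),'F.ex',(st['force'][:2]@ex).round(2),'F.ey',(st['force'][:2]@ey).round(2),'Fz',st['force'][2].round(1),'q',st['qpos'].round(2))
n=sys.argv[1]; t=snap('top',n+'t.png'); s=snap('scene',n+'s.png')
D=dict(np.load('pics/top1.npz')); S=dict(np.load('pics/scene1.npz'))
for nm,im,ref,b in(('top',t,D,(312,332,212,228)),('scene',s,S,(286,305,196,216))):
    g=green(im,*b)-green(ref,*b); J=(vis(ref,p0,6)-vis(ref,p0,0))/6; print(nm,'shift px',g.round(2),'pad mm',(g@J/(J@J)).round(1),'J',J.round(3))
E
python3 chk.py a1
```

```text
t 10.975 eef [454.8  40.9  67.6] scr x,y 36.8 -50.4 z 67.6 yaw [ 3.14e+00 -1.00e-03  7.38e-01] F.ex 2.44 F.ey -0.14 Fz -3.0 q [-0.13  0.69 -0.03  2.19  0.07  0.27 -1.05]
top shift px [-0.59  1.08] pad mm 5.3 J [-0.105  0.205]
scene shift px [nan nan] pad mm nan J [-0.259  0.045]fit.py:10: RuntimeWarning: invalid value encountered in divide
  v,u=np.mgrid[0:400,0:640]; return np.array([(w*u).sum(),(w*v).sum()])/w.sum()
```

Pressing works: force and image both give about 5 mm. I'm stroking the dark face.

Emit:
{"fn": "send_rows", "kwargs": {"series": [[0, [0.143, 0.152, 0], [0, 0, 0]], [0, [0.154, 0.14, 0], [0, 0, 0]], [0, [0.154, 0.14, 0], [0, 0, 0]], [0, [0.154, 0.14, 0], [0, 0, 0]], [0, [0, 0, 0], [0, 0, 0]]]}}

```text
clock: 11.7
eef_pos: [492.6, 77.5, 67.4]
tool_rot: [3.14, -0.004, 0.74]
force: [3.2, -0.8, -5.7]
width: 24.9
gripper_force: 59.6
```

```bash
python3 chk.py a2 2>/dev/null
```

```text
t 11.7 eef [492.6  77.5  67.4] scr x,y 35.2 2.2 z 67.4 yaw [ 3.14  -0.004  0.74 ] F.ex 2.74 F.ey 1.83 Fz -5.7 q [-0.19  0.71 -0.03  2.08  0.05  0.35 -1.09]
top shift px [-0.61  1.17] pad mm 5.7 J [-0.105  0.205]
scene shift px [-1.64  0.28] pad mm 6.3 J [-0.259  0.045]
```

Pad is in about 6 mm at the stone's middle, so I'm continuing to the plain end.

Emit:
{"fn": "send_rows", "kwargs": {"series": [[0, [0.154, 0.14, 0], [0, 0, 0]], [0, [0.154, 0.14, 0], [0, 0, 0]], [0, [0.154, 0.14, 0], [0, 0, 0]], [0, [0.154, 0.14, 0], [0, 0, 0]], [0, [0, 0, 0], [0, 0, 0]]]}}

```text
clock: 12.42
eef_pos: [529.3, 111.1, 67.5]
tool_rot: [3.141, -0.004, 0.74]
force: [3.3, 0.0, -3.9]
width: 24.9
gripper_force: 59.8
```

```bash
python3 chk.py a3 2>/dev/null
```

```text
t 12.425 eef [529.3 111.1  67.5] scr x,y 35.0 52.0 z 67.5 yaw [ 3.141 -0.004  0.74 ] F.ex 2.24 F.ey 2.48 Fz -3.9 q [-0.24  0.74 -0.02  1.96  0.03  0.43 -1.12]
top shift px [-0.64  1.02] pad mm 5.2 J [-0.105  0.205]
scene shift px [-1.48  0.28] pad mm 5.7 J [-0.259  0.045]
```

The dark face is done. I'm withdrawing, raising the stone and turning it half round.

Emit:
{"fn": "send_rows", "kwargs": {"series": [[0, [0.15, -0.165, 0], [0, 0, 0]], [0, [0.15, -0.165, 0.2], [0, 0, 0]], [0, [0, 0, 0.5], [0, 0, 0]], [0, [0, 0, 0.4], [0, 0, 1]], [0, [0, 0, 0], [0, 0, 1]], [0, [0, 0, 0], [0, 0, 1]], [0, [0, 0, 0], [0, 0, 1]], [0, [0, 0, 0], [0, 0, 1]]]}}

```text
clock: 13.52
eef_pos: [544.3, 88.3, 133.0]
tool_rot: [-3.139, 0.002, 1.176]
force: [0.4, -0.5, -4.0]
width: 24.7
gripper_force: 59.5
```

Emit:
{"fn": "send_rows", "kwargs": {"series": [[0, [0, 0, 0], [0, 0, 1]], [0, [0, 0, 0], [0, 0, 1]], [0, [0, 0, 0], [0, 0, 1]], [0, [0, 0, 0], [0, 0, 1]], [0, [0, 0, 0], [0, 0, 1]], [0, [0, 0, 0], [0, 0, 1]], [0, [0, 0, 0], [0, 0, 1]], [0, [0, 0, 0], [0, 0, 1]]]}}

```text
clock: 14.52
eef_pos: [544.3, 88.1, 132.9]
tool_rot: [-3.139, 0.0, 1.874]
force: [0.1, -0.4, -4.0]
width: 24.7
gripper_force: 59.5
```

Emit:
{"fn": "send_rows", "kwargs": {"series": [[0, [0, 0, 0], [0, 0, 1]], [0, [0, 0, 0], [0, 0, 1]], [0, [0, 0, 0], [0, 0, 1]], [0, [0, 0, 0], [0, 0, 1]], [0, [0, 0, 0], [0, 0, 1]], [0, [0, 0, 0], [0, 0, 1]], [0, [0, 0, 0], [0, 0, 1]], [0, [0, 0, 0], [0, 0, 1]]]}}

```text
clock: 15.52
eef_pos: [544.4, 87.8, 132.9]
tool_rot: [-3.139, -0.001, 2.572]
force: [-0.4, -0.6, -4.1]
width: 24.8
gripper_force: 59.5
```

Emit:
{"fn": "send_rows", "kwargs": {"series": [[0, [0, 0, 0], [0, 0, 1]], [0, [0, 0, 0], [0, 0, 1]], [0, [0, 0, 0], [0, 0, 1]], [0, [0, 0, 0], [0, 0, 1]], [0, [0, 0, 0], [0, 0, 1]], [0, [0, 0, 0], [0, 0, 1]], [0, [0, 0, 0], [0, 0, 1]], [0, [0, 0, 0], [0, 0, 1]]]}}

```text
clock: 16.52
eef_pos: [544.5, 87.6, 132.8]
tool_rot: [-3.14, -0.003, -3.013]
force: [0.0, 0.6, -4.4]
width: 24.6
gripper_force: 59.5
```

Emit:
{"fn": "send_rows", "kwargs": {"series": [[0, [0, 0, 0], [0, 0, 1]], [0, [0, 0, 0], [0, 0, 1]], [0, [0, 0, 0], [0, 0, 1]], [0, [0, 0, 0], [0, 0, 1]], [0, [0, 0, 0], [0, 0, 1]], [0, [0, 0, 0], [0, 0, 1]], [0, [0, 0, 0], [0, 0, 1]], [0, [0, 0, 0], [0, 0, 0]]]}}

```text
clock: 17.52
eef_pos: [544.7, 87.7, 132.8]
tool_rot: [3.141, -0.003, -2.406]
force: [-0.7, 0.3, -3.5]
width: 25.2
gripper_force: 59.6
```

```bash
python3 chk.py b0 2>/dev/null
```

```text
t 17.525 eef [544.7  87.7 132.8] scr x,y 62.7 47.7 z 132.8 yaw [ 3.141e+00 -3.000e-03 -2.406e+00] F.ex -0.67 F.ey -0.31 Fz -3.5 q [ 0.33  0.81 -0.89  1.88  0.83  0.87  1.32]
top shift px [-0.04 -0.05] pad mm -0.1 J [-0.105  0.205]
scene shift px [-0. -0.] pad mm -0.0 J [-0.259  0.045]
```

Emit:
{"fn": "send_rows", "kwargs": {"series": [[0, [0.025, 0.022, -0.4], [0, 0, 0]], [0, [0, 0, -0.4], [0, 0, 0]], [0, [0, 0, -0.3], [0, 0, 0]], [0, [-0.1, 0.11, 0], [0, 0, 0]], [0, [-0.1, 0.11, 0], [0, 0, 0]], [0, [-0.1, 0.11, 0], [0, 0, 0]], [0, [0, 0, 0], [0, 0, 0]], [0, [0, 0, 0], [0, 0, 0]]]}}

```text
clock: 18.62
eef_pos: [530.0, 110.2, 67.9]
tool_rot: [-3.14, 0.001, -2.404]
force: [2.7, -1.2, -2.4]
width: 24.9
gripper_force: 60.1
```

```bash
python3 chk.py b1 2>/dev/null
```

```text
t 18.625 eef [530.  110.2  67.9] scr x,y 36.1 51.9 z 67.9 yaw [-3.140e+00  1.000e-03 -2.404e+00] F.ex 2.69 F.ey 1.2 Fz -2.4 q [ 0.23  0.88 -0.79  1.95  0.95  0.74  1.17]
top shift px [-0.95  0.92] pad mm 5.4 J [-0.105  0.205]
scene shift px [-1.61  0.05] pad mm 6.1 J [-0.259  0.045]
```

Emit:
{"fn": "send_rows", "kwargs": {"series": [[0, [-0.154, -0.14, 0], [0, 0, 0]], [0, [-0.154, -0.14, 0], [0, 0, 0]], [0, [-0.154, -0.14, 0], [0, 0, 0]], [0, [-0.154, -0.14, 0], [0, 0, 0]], [0, [0, 0, 0], [0, 0, 0]]]}}

```text
clock: 19.35
eef_pos: [490.2, 74.7, 67.0]
tool_rot: [-3.141, -0.004, -2.404]
force: [0.9, -3.9, -5.3]
width: 24.4
gripper_force: 59.7
```

```bash
python3 chk.py b2 2>/dev/null
```

```text
t 19.35 eef [490.2  74.7  67. ] scr x,y 35.6 -1.4 z 67.0 yaw [-3.141 -0.004 -2.404] F.ex 3.5 F.ey -1.97 Fz -5.3 q [ 0.29  0.84 -0.77  2.07  1.    0.67  1.13]
top shift px [-0.79  1.13] pad mm 5.9 J [-0.105  0.205]
scene shift px [-1.69  0.46] pad mm 6.6 J [-0.259  0.045]
```

Emit:
{"fn": "send_rows", "kwargs": {"series": [[0, [-0.154, -0.14, 0], [0, 0, 0]], [0, [-0.154, -0.14, 0], [0, 0, 0]], [0, [-0.154, -0.14, 0], [0, 0, 0]], [0, [-0.154, -0.14, 0], [0, 0, 0]], [0, [0, 0, 0], [0, 0, 0]]]}}

```text
clock: 20.08
eef_pos: [453.2, 41.3, 67.1]
tool_rot: [-3.141, -0.004, -2.404]
force: [1.0, -2.5, -3.1]
width: 24.9
gripper_force: 59.6
```

```bash
python3 chk.py b3 2>/dev/null
```

```text
t 20.075 eef [453.2  41.3  67.1] scr x,y 35.4 -51.3 z 67.1 yaw [-3.141 -0.004 -2.404] F.ex 2.55 F.ey -0.95 Fz -3.1 q [ 0.34  0.8  -0.75  2.17  1.06  0.6   1.1 ]
top shift px [-0.75  1.42] pad mm 7.0 J [-0.105  0.205]
scene shift px [nan nan] pad mm nan J [-0.259  0.045]
```

Both faces are scrubbed. I'm withdrawing, lifting, and turning the stone back to its first heading on the way to the case.

Emit:
{"fn": "send_rows", "kwargs": {"series": [[0, [0.14, -0.154, 0], [0, 0, 0]], [0, [0.14, -0.154, 0.2], [0, 0, 0]], [0, [0, 0, 0.6], [0, 0, 0]], [0, [0, 0, 0.6], [0, 0, 0]], [0, [0, 0, 0.53], [0, 0, -1]], [0, [0.044, -0.164, 0], [0, 0, -1]], [0, [0.044, -0.164, 0], [0, 0, -1]], [0, [0.044, -0.164, 0], [0, 0, -1]]]}}

```text
clock: 21.18
eef_pos: [478.9, -3.5, 182.8]
tool_rot: [3.139, -0.0, -2.753]
force: [-0.1, -0.3, -3.5]
width: 24.6
gripper_force: 59.8
```

Emit:
{"fn": "send_rows", "kwargs": {"series": [[0, [0.044, -0.164, 0], [0, 0, -1]], [0, [0.044, -0.164, 0], [0, 0, -1]], [0, [0.044, -0.164, 0], [0, 0, -1]], [0, [0.044, -0.164, 0], [0, 0, -1]], [0, [0.044, -0.164, 0], [0, 0, -1]], [0, [0.044, -0.164, 0], [0, 0, -1]], [0, [0.044, -0.164, 0], [0, 0, -1]], [0, [0.044, -0.164, 0], [0, 0, -1]]]}}

```text
clock: 22.18
eef_pos: [500.3, -81.9, 182.6]
tool_rot: [3.14, -0.002, 2.832]
force: [0.4, -0.8, -4.0]
width: 24.4
gripper_force: 59.8
```

Emit:
{"fn": "send_rows", "kwargs": {"series": [[0, [0.044, -0.164, 0], [0, 0, -1]], [0, [0.044, -0.164, 0], [0, 0, -1]], [0, [0.044, -0.164, 0], [0, 0, -1]], [0, [0.044, -0.164, 0], [0, 0, -1]], [0, [0.044, -0.164, 0], [0, 0, -1]], [0, [0.044, -0.164, 0], [0, 0, -1]], [0, [0.044, -0.164, 0], [0, 0, -1]], [0, [0.044, -0.164, 0], [0, 0, -1]]]}}

```text
clock: 23.18
eef_pos: [521.7, -160.3, 182.3]
tool_rot: [3.141, -0.003, 2.134]
force: [0.0, -0.9, -3.7]
width: 25.1
gripper_force: 59.8
```

Emit:
{"fn": "send_rows", "kwargs": {"series": [[0, [0.044, -0.164, 0], [0, 0, -1]], [0, [0.044, -0.164, 0], [0, 0, -1]], [0, [0.044, -0.164, 0], [0, 0, -1]], [0, [0.044, -0.164, 0], [0, 0, -1]], [0, [0.044, -0.164, 0], [0, 0, -1]], [0, [0.044, -0.164, 0], [0, 0, -1]], [0, [0.044, -0.164, 0], [0, 0, -1]], [0, [0.044, -0.164, 0], [0, 0, 0]]]}}

```text
clock: 24.18
eef_pos: [543.1, -239.2, 182.2]
tool_rot: [-3.141, -0.002, 1.527]
force: [-0.1, -0.5, -5.3]
width: 25.2
gripper_force: 59.7
```

```bash
python3 chk.py e0 2>/dev/null; python3 - <<'E'
from h import *
s=dict(np.load('pics/e0s.npz')); C=cloud(s); st=sensors.read_state(); e=st['eef_pos']
th=st['tool_rot'][2]; u=np.array([np.cos(th),np.sin(th)]); L=(C[...,:2]-e[:2])@np.array([u,[-u[1],u[0]]]).T; Z=C[...,2]-e[2]
m=(abs(L[...,1])<25)&(abs(L[...,0])<90)&(Z<12)&(Z>-75)&(abs(L[...,0])>20)
p=np.c_[L[m],Z[m]]; print(m.sum(),np.percentile(p,[1,50,99],axis=0).round(1).tolist())
f=p[(p[:,1]>9)&(p[:,1]<18)]
for a,b in((-70,-45),(-45,-20),(20,45),(45,70)):
    k=p[(p[:,0]>a)&(p[:,0]<b)]; print(a,len(k),'z range',np.percentile(k[:,2],[1,99]).round(1))
E
```

```text
t 24.175 eef [ 543.1 -239.2  182.2] scr x,y 303.4 -173.6 z 182.2 yaw [-3.141e+00 -2.000e-03  1.527e+00] F.ex 0.3 F.ey -0.43 Fz -5.3 q [ 0.58  0.64 -0.33  1.74  0.27  0.8   0.07]
top shift px [-0.02 -0.02] pad mm -0.0 J [-0.105  0.205]
scene shift px [-0.   -0.01] pad mm -0.0 J [-0.259  0.045]
479 [[-72.0, -11.7, -55.8], [-29.2, 11.0, -14.2], [66.2, 17.9, 9.2]]
-70 127 z range [-55.5   9.9]
-45 123 z range [-57.    8.4]
20 93 z range [-54.1   7.2]
45 103 z range [-52.9   7.3]
```

Emit:
{"fn": "send_rows", "kwargs": {"series": [[0, [0, 0, -0.2], [0, 0, -0.12]], [0, [0, 0, -0.3], [0, 0, 0]], [0, [0, 0, -0.3], [0, 0, 0]], [0, [0, 0, 0], [0, 0, 0]], [0, [0, 0, 0], [0, 0, 0]]]}}

```text
clock: 24.9
eef_pos: [543.3, -240.7, 135.0]
tool_rot: [3.141, -0.0, 1.514]
force: [0.2, -0.0, -3.4]
width: 25.0
gripper_force: 59.6
```

Emit:
{"fn": "send_rows", "kwargs": {"series": [[0, [-0.038, -0.035, -0.3], [0, 0, 0]], [0, [0, 0, -0.4], [0, 0, 0]], [0, [0, 0, -0.22], [0, 0, 0]], [0, [0, 0, 0], [0, 0, 0]], [0, [0, 0, 0], [0, 0, 0]]]}}

```text
clock: 25.52
eef_pos: [541.6, -243.1, 80.8]
tool_rot: [3.14, 0.0, 1.514]
force: [0.3, 0.2, -4.7]
width: 25.1
gripper_force: 59.6
```

Emit:
{"fn": "send_rows", "kwargs": {"series": [[0, [-0.01, 0, -0.08], [0, 0, 0]], [0, [0, 0, -0.08], [0, 0, 0]], [0, [0, 0, -0.06], [0, 0, 0]], [0, [0, 0, -0.05], [0, 0, 0]], [0, [0, 0, 0], [0, 0, 0]], [0, [0, 0, 0], [0, 0, 0]]]}}

```text
clock: 26.28
eef_pos: [540.3, -243.0, 63.7]
tool_rot: [3.141, -0.0, 1.513]
force: [-0.7, -0.4, -5.7]
width: 24.5
gripper_force: 59.7
```

Emit:
{"fn": "send_rows", "kwargs": {"series": [[0, [0, 0, -0.025], [0, 0, 0]], [0, [0, 0, 0], [0, 0, 0]], [0, [0, 0, -0.015], [0, 0, 0]], [0, [0, 0, 0], [0, 0, 0]], [0, [0, 0, 0], [0, 0, 0]]]}}

```text
clock: 26.9
eef_pos: [540.6, -243.0, 62.6]
tool_rot: [3.141, 0.001, 1.513]
force: [-2.3, 0.9, 7.4]
width: 25.0
gripper_force: 61.1
```

Contact with the slot floor: Fz went from -5 to +7 N at z = 62.6, the same height as at the pick. I'm releasing slowly and rising.

Emit:
{"fn": "send_rows", "kwargs": {"series": [[30, [0, 0, 0], [0, 0, 0]], [36, [0, 0, 0], [0, 0, 0]], [50, [0, 0, 0], [0, 0, 0]], [55, [0, 0, 0], [0, 0, 0]], [55, [0, 0, 0.3], [0, 0, 0]], [55, [0, 0, 0.7], [0, 0, 0]], [55, [0, 0, 0.8], [0, 0, 0]], [55, [0, 0, 0.8], [0, 0, 0]]]}}

```text
clock: 27.9
eef_pos: [540.2, -242.9, 220.1]
tool_rot: [3.14, 0.0, 1.514]
force: [1.3, 0.0, -0.5]
width: 54.7
gripper_force: 0.0
```

Emit:
{"fn": "send_rows", "kwargs": {"series": [[55, [-0.6, 0, 0.5], [0, 0, 0]], [55, [-0.6, 0.5, 0], [0, 0, 0]], [55, [0, 0.8, 0], [0, 0, 0]], [55, [0, 0.8, 0], [0, 0, 0]], [55, [0, 0, 0], [0, 0, 0]], [55, [0, 0, 0], [0, 0, 0]]]}}

```text
clock: 28.65
eef_pos: [468.4, -117.5, 248.2]
tool_rot: [3.14, 0.001, 1.514]
force: [-0.0, -0.5, -0.7]
width: 55.2
gripper_force: 0.0
```

```bash
python3 chk.py f0 2>/dev/null; python3 - <<'E'
from h import *
s=dict(np.load('pics/f0s.npz')); t=dict(np.load('pics/f0t.npz'))
c=np.array([555.5,-243]); th=-.057; R=np.array([[np.cos(th),np.sin(th)],[-np.sin(th),np.cos(th)]])
for im in(s,t):
    C=cloud(im); L=(C[...,:2]-c)@R.T; Z=C[...,2]
    m=(Z>58)&(Z<80)&(L[...,0]>-45)&(L[...,0]<20)&(abs(L[...,1])<90); p=np.c_[L[m],Z[m]]
    print(m.sum(),np.percentile(p,[2,50,98],axis=0).round(1).tolist())
    for z0 in(40,52,64):
        k=(abs(Z-z0)<6)&(L[...,0]>80)&(L[...,0]<130)&(abs(L[...,1])<80); print('lid',z0,np.median(L[k][:,0]) if k.any() else None)
a=cv2.resize(cv2.cvtColor(t['img'],cv2.COLOR_RGB2BGR)[110:210,340:430],None,fx=4.4,fy=4.4); b=cv2.resize(cv2.cvtColor(s['img'],cv2.COLOR_RGB2BGR)[170:270,345:425],None,fx=4.4,fy=4.4); cv2.imwrite('pics/c8.png',np.hstack([a,b]))
E
```

```text
t 28.65 eef [ 468.4 -117.5  248.2] scr x,y 163.1 -146.9 z 248.2 yaw [3.140e+00 1.000e-03 1.514e+00] F.ex 0.37 F.ey -0.39 Fz -0.7 q [ 0.47  0.41 -0.39  1.96  0.21  0.8  -0.1 ]
top shift px [ 0.   -0.01] pad mm -0.0 J [-0.105  0.205]
scene shift px [0. 0.] pad mm -0.0 J [-0.259  0.045]
266 [[-31.6, -71.2, 58.9], [-18.4, -4.8, 66.4], [0.5, 63.2, 72.5]]
lid 40 106.5386039769855
lid 52 110.27191732060145
lid 64 113.56341734513703
170 [[-28.9, -71.1, 58.8], [-18.4, -15.9, 68.6], [1.9, 65.9, 77.3]]
lid 40 107.78781459957838
lid 52 110.71866712520722
lid 64 112.72178619811476
```

View pics/c8.png

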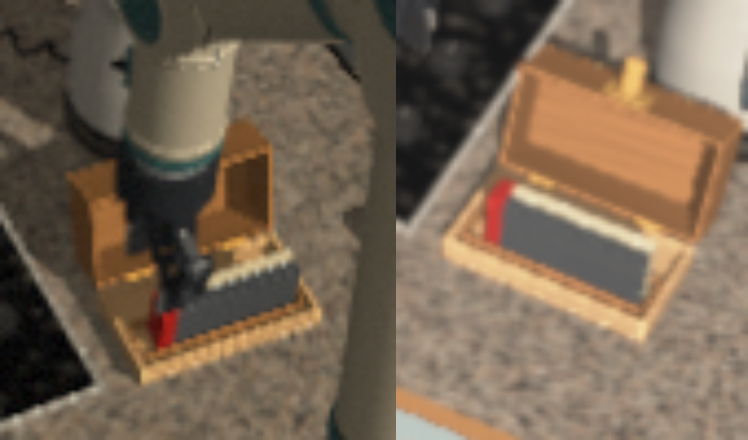

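The stone stands upright in its slot (c8 575,240) and the lid is open behind it (620,140). The robot is clear of everything, so I'm handing in.

```bash
python3 -c "
from cell import ctrl
print(ctrl.finish_job())"
```

```text
the job is handed in; nothing more can be done
None
```

I handed the job in at about 29 s (limit 72 s): both stone faces were drawn red end to plain end at about 5–7 mm pad depth, the stone is back on edge in its slot, the lid is open on its stop, and the arm never went near the jar or mug; no verdict came back.

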